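# Load the test nests in order

## Task

The nests of the device test fixture are numbered by the white dots on their end blocks, and nest one is already loaded. Load the short carrier into nest two first, and only then the long carrier into nest three: lay each flat in its channel and slide it under the bridge until it is fully home against the stop, then let go. Leave the loaded carrier in nest one and the other things on the bench where they are.

Things in the scene. Friction and masses are not known exactly. Their poses are not given: they have to be found in the camera images.
- short_carrier: Loose. Brass sled 90 long (x), 44 wide, 12 thick; on its middle an aluminium housing block 40 long, 30 wide (y), from 12 to 52 above the underside: grip across the 30 width. Five dark cooling slots across the housing's top. Origin: centre of the underside; x along the sled, z up. Ends alike: either may lead. About 220 g, varies.
- long_carrier: Loose. Brass sled 130 long (x), 44 wide, 12 thick; on its middle an aluminium housing block 70 long, 30 wide (y), from 12 to 52 above the underside: grip across the 30 width. A dark round window on the housing's top. Origin: centre of the underside; x along the sled, z up. Ends alike: either may lead. About 320 g, varies.
- loaded_carrier: Loose, already home in nest one: brass sled 110 x 44 x 12 with a black round barrel 32 across, top 42 above the underside. Origin: centre of the sled's underside. Leave it.
- nest_one: Fixed aluminium nest with one raised white dot (14 across) on top of the black block at its +x end. Channel open above and at its -x end: 170 long, 52 wide, floor 6 thick, side rails 9 above the floor. Nest 200 (x) x 72 (y). Origin: centre of its underside, 10 above the table; x along the channel to the stop, z up.
- nest_two: Fixed aluminium nest with two raised white dots on top of the black block at its +x end. Channel open above and at its -x end: 170 long, 52 wide, floor 6 thick, side rails 9 above the floor. Nest 200 (x) x 72 (y). Origin: centre of its underside, 10 above the table; x along the channel to the stop, z up.
- nest_three: Fixed aluminium nest with three raised white dots on top of the black block at its +x end. Channel open above and at its -x end: 170 long, 52 wide, floor 6 thick, side rails 9 above the floor. Nest 200 (x) x 72 (y). Origin: centre of its underside, 10 above the table; x along the channel to the stop, z up.
- nest_two_stop (a point): On nest two's channel middle line, at floor level (16 above the table), on the face of the black stop block (70 along x from the nest's origin). Axes as the nest. From the stop's face a bridge reaches 15 back over the channel, 18 to 28 above the floor: a sled must be slid in under it.
- nest_three_stop (a point): On nest three's channel middle line, at floor level (16 above the table), on the face of the black stop block (70 along x from the nest's origin). Axes as the nest. From the stop's face a bridge reaches 15 back over the channel, 18 to 28 above the floor: a sled must be slid in under it.
- fixture: Fixed dark plate 250 (x) x 320 (y) x 10 that carries the three parallel nests side by side at 100 spacing, in an order that varies. Origin: centre of its underside, on the table; x along the channels towards the stops.
- mouse: Bystander: white computer mouse, 60 x 105 x 31. Origin: centre of its underside.
- bottle: Bystander: white bottle with black cap, 56 across, 130 high. Origin: centre of its underside.
- screwdriver: Bystander: screwdriver with black handle, 180 long, lying. Origin: underside, near mid-length; x along it.
- jar: Bystander: low amber glass jar, 64 across, 50 high. Origin: centre of its underside.

How it is judged:
By the outcome, as a careful person would: the job done as asked, in the order asked, and still so for the second after the job is handed in, with the robot touching nothing.
It also fails if it takes over 64 s, if anything falls off the work surface, if the arm or the gripper's body presses on something with over 40 N, if the wrist force passes 120 N, or if a joint passes its speed limit or range.

## Robot

A 6-joint arm with a two-finger parallel gripper is mounted at the origin on the work surface. World frame = base frame: x ahead of the robot, y to its left, z up, the work surface at z = 0. Lengths are in mm, angles in rad, forces in N, time in s.
With the tool pointing down it reaches from about 350 to 975 mm from the base axis. Payload 7.1 kg.
Tool frame: the origin (TCP) lies midway between the tips of the shut fingers; the grasp point (between the pads) lies 19 mm behind it; z points along the fingers, y is the line along which they close (so a half turn about z gives the same grasp; the last joint's range is limited). The gripper opens to 88 mm and grips with 3 to 60 N. Pads are 20 mm wide; open, the fingers measure 115 mm over their backs; the gripper's body (75 mm by 178 mm) begins 61 mm behind the grasp point.
Start: joints at [-1.272, 0.423, 1.63, -0, 1.089, -0.019], TCP at [195.316, -593.68, 222.675] pointing down, gripper open.
Joint ranges: [-3, 3], [-0.9, 2.11], [0.09, 2.58], [-1.31, 4.45], [0.11, 2.69], [-2.54, 2.54]. Speed limits (rad/s): [2.39, 2.39, 3.01, 3.14, 3.14, 3.14].

## Interface

Orientations are given as a rotation vector (axis times angle).
In Python, from workcell import ctrl gives the robot as it stands.
- The arm moves only by the shell command python3 -m pendant 'ROWS'. ROWS is a JSON object of lists of equal length, an entry for each row: "grip": the opening, from -1 (shut) to 1 (fully open); "linear": the shift along the tool's x, y, z in mm, a list of three; "angular": the turn, a rotation vector about the tool's x, y, z in rad, a list of three. In form: {"grip": [grip, ...], "linear": [[tx, ty, tz], ...], "angular": [[ax, ay, az], ...]}. A call has 1 to 12 rows; each row shifts and turns the commanded pose from where the row before left it, along the tool's axes as they then stand; what a row does not reach is not made up. A row lasts 1/12 s, in which the tool goes at most 41.7 mm and 7.16 degrees, less where a joint would pass 70% of its speed; a pose out of reach is approached as far as the arm can. A call with a gripper value outside its range is refused whole. The fingers move at their own pace and stop on an object; the grip force is fixed at half the most. Time passes only in rows, so rows that do not move let the fingers close. It gives the time, the measured TCP pose, the force, the opening and the grip force at its end, in the units of the state.
- ctrl.get_obs(): the state, without advancing time (a new reading comes with each control period).
- ctrl.get_image(name): name is "side" or "top"; returns the picture (400x640x3 uint8, red, green, blue); there is no depth.
- ctrl.camera_params(name): a dict with "vfov" (degrees; the focal length in pixels is half the picture's height over the tangent of half this angle, whatever the lens; pixels are square), "cx", "cy" (the principal point, pixels), "k1" (the pictures are not rectified: a ray, as slopes to the right and down, at radius r is drawn at 1 + k1 r^2 times it, then the intrinsics apply), "R" (3x3) and "t" (3): a world point X has camera coordinates R X + t. Camera axes: x right, y down, z forward; pixel columns grow to the right and rows downward; lengths in mm; the calibration is good to about 2 mm. A picture is of the moment at which its call begins. camera_params takes no time and is no camera call.
- ctrl.close_job(): hands the job in; it is judged then, once.
The state is a dict: "t": time; "qpos": joint angles; "qvel": joint speeds; "joint_torque": joint torques, N m; "ee_pos": TCP position; "orientation": TCP orientation; "ft_force": force on the tool from outside, world axes, zero at the start; "moment": the same for the moment, N m; "width": finger opening in mm; "grasp_force": force on a finger pad.
Only numpy, scipy, OpenCV 4.12 (cv2) and the standard library are available. Lean on these libraries where they do the work, as an engineer would, in place of code of your own. Each camera call takes 0.05 s, during which the arm holds its last target. There are 200 camera calls.

## Working session

There is one attempt and no reset: what is moved stays moved. The work goes in short steps, Python scripts to look and compute and a shell command to move; the robot and the scene stay as the last step left them, time stands still between calls to the robot, and variables do not carry over. Pictures are saved under pics/ and viewed, at most 11 in all, crops included, and the job is handed in when it is done.

```bash
mkdir -p pics; ls; python3 - <<'E'
from workcell import ctrl
import cv2
for n in("top","side"):
    cv2.imwrite(f"pics/{n}0.png",ctrl.get_image(n)[:,:,::-1]); print(ctrl.camera_params(n))
print(ctrl.get_obs())
E
```

```text
pics
{'vfov': 53.98452775415104, 'cx': 313.8287863630967, 'cy': 199.00536223634347, 'k1': -0.08637132512450334, 'R': array([[-0.01007955, -0.99980273,  0.01711414],
       [-0.9874251 ,  0.00725155, -0.15792116],
       [ 0.15776591, -0.01849071, -0.9873034 ]]), 't': array([-22.79690699, 600.2355683 , 975.20627091])}
{'vfov': 54.98284109049705, 'cx': 317.2781174566312, 'cy': 201.11662721168688, 'k1': -0.07551877850221562, 'R': array([[-9.89774156e-01, -1.42641691e-01, -6.83450642e-04],
       [-7.29180998e-02,  5.10076609e-01, -8.57032557e-01],
       [ 1.22597185e-01, -8.48218840e-01, -5.15261807e-01]]), 't': array([ 558.38016557,   79.51745237, 1258.23075502])}
{'t': 0.1, 'qpos': array([-1.27199155e+00,  4.23757073e-01,  1.63058273e+00, -1.92145122e-05,
        1.08855412e+00, -1.90149328e-02]), 'qvel': array([-1.65090816e-04, -5.00909830e-04, -9.46813560e-04,  5.76225638e-04,
       -9.54310630e-05, -4.76292322e-04]), 'joint_torque': array([ 4.93694370e-04, -5.45613742e+01, -2.74325556e+01,  6.44949102e-02,
        1.88252743e-02, -4.45154603e-05]), 'ee_pos': array([ 195.18136701, -593.24362056,  221.99612093]), 'orientation': array([-3.10073756e+00, -4.96941859e-01,  3.11359605e-04]), 'ft_force': array([0.49732033, 0.72047556, 0.17123718]), 'moment': array([ 0.01354241, -0.00749189,  0.00214371]), 'grasp_force': 0.0, 'width': 87.55998771458653}
```

View pics/top0.png

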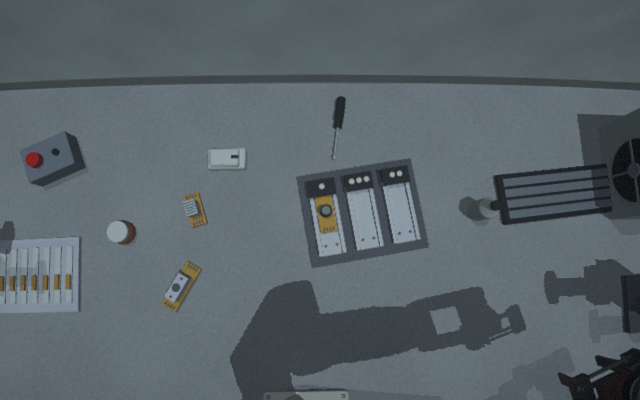

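View pics/side0.png

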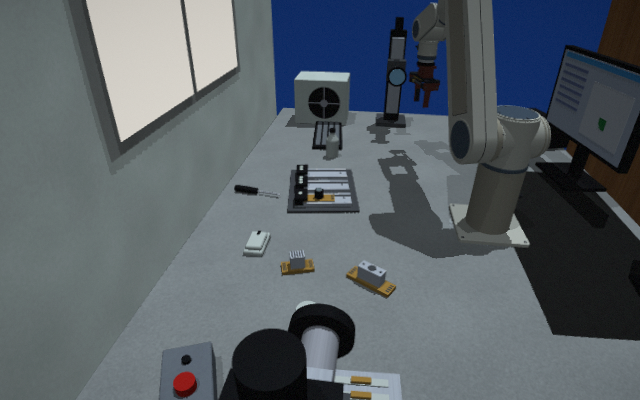

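The top view shows the nests left to right as one (loaded, stop end near (320,187)), three (358,182) and two (396,175). The short carrier is at (194,209), the long at (181,287). I'll enlarge for accurate points.

```bash
python3 - <<'E'
import cv2,numpy as np
im=cv2.imread("pics/top0.png")
def crop(x,y,w,h,s): 
    c=cv2.resize(im[y:y+h,x:x+w],None,fx=s,fy=s,interpolation=cv2.INTER_CUBIC); return c
a=crop(290,150,145,125,5); cv2.imwrite("pics/fix.png",a[:600])
b=crop(155,185,60,135,4); 
cv2.imwrite("pics/car.png",b)
E
```

```text
(no output)
```

View pics/fix.png

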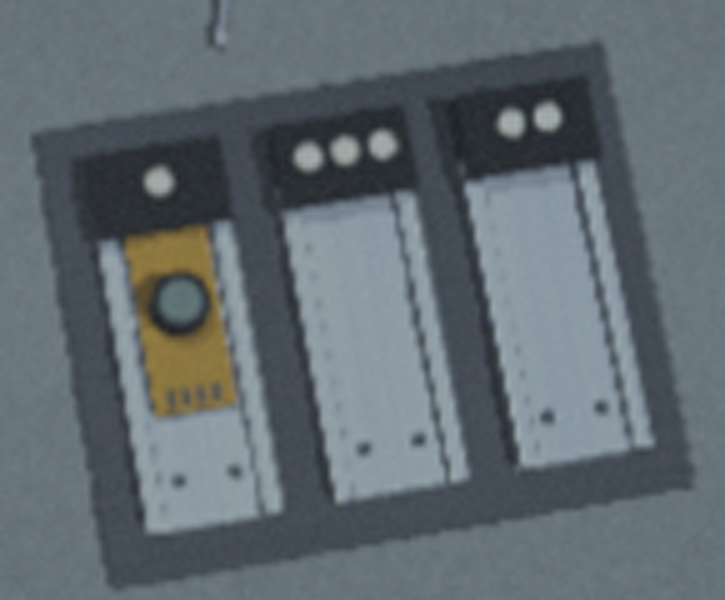

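View pics/car.png

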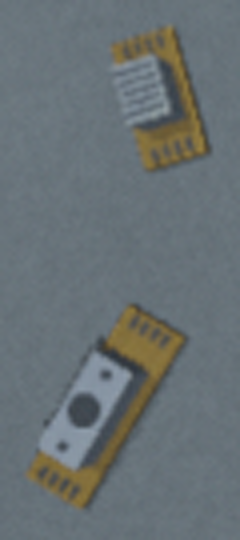

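```bash
cat > h.py <<'E'
import numpy as np
from scipy.optimize import least_squares
from workcell import ctrl
def proj(P,n="top"):
    c=ctrl.camera_params(n); X=np.atleast_2d(P)@c["R"].T+c["t"]; s=X[:,:2]/X[:,2:]
    s=s*(1+c["k1"]*(s**2).sum(1,keepdims=True)); f=200/np.tan(np.radians(c["vfov"]/2))
    return s*f+[c["cx"],c["cy"]]
def world(M,p):
    x,y,a=p; c,s=np.cos(a),np.sin(a); M=np.atleast_2d(np.array(M,float))
    return np.c_[x+c*M[:,0]-s*M[:,1],y+s*M[:,0]+c*M[:,1],M[:,2]]
def fit(M,px,p0,n="top"):
    r=least_squares(lambda p:(proj(world(M,p),n)-px).ravel(),p0,loss="soft_l1",x_scale=[10,10,.1])
    return r.x,(proj(world(M,r.x),n)-px).round(1)
def fromcrop(c,s,o): return (np.array(c,float)+.5)/s-.5+o
E
python3 - <<'E'
from h import *
px=fromcrop([(35,133),(604,42),(693,487),(112,588),(147,535),(285,513),(335,503),(468,480),(520,467),(655,447)],5,(290,150))
M=[(125,160,10),(125,-160,10),(-125,-160,10),(-125,160,10)]+[(-100,y+d,25) for y in(100,0,-100) for d in(36,-36)]
p,r=fit(M,px,[520,-130,.15]); print("fixture",p.round(3),r.tolist())
px2=fromcrop([(159,181),(345,150),(529.5,119)],5,(290,150))
for z in(40,44,48): print(z,(proj(world([(85,y,z) for y in(100,0,-100)],p))-px2).round(1).tolist())
a=fromcrop([(112,42),(173,27),(211,154),(148,170)],4,(155,185))
M=[(45,22,12),(45,-22,12),(-45,-22,6),(-45,22,12)]+[(20,15,52),(20,-15,52),(-20,-15,52),(-20,15,52)]
a=np.r_[a,fromcrop([(108,65),(157,55),(170,115),(122,127)],4,(155,185))]
print("short",fit(M,a,[520,350,.2]))
b=fromcrop([(133,305),(187,338),(86,508),(27,473),(95,348),(132,368),(80,468),(38,447),(83,409)],4,(155,185))
M=[(65,22,12),(65,-22,12),(-65,-22,6),(-65,22,12)]+[(35,15,52),(35,-15,52),(-35,-15,52),(-35,15,52),(0,0,52)]
print("long",fit(M,b,[330,370,-.5]))
E
```

```text
fixture [ 5.71576e+02 -1.59517e+02  1.57000e-01] [[-0.2, -0.2], [-0.1, -0.2], [0.8, 0.0], [-0.4, 0.3], [0.1, -0.1], [-0.4, -0.3], [0.1, -0.1], [0.3, -0.1], [0.2, 0.7], [-0.5, 0.0]]
40 [[-0.4, -1.3], [-0.5, -1.1], [-0.9, -0.8]]
44 [[-0.4, -1.6], [-0.4, -1.4], [-0.6, -1.1]]
48 [[-0.3, -1.9], [-0.2, -1.7], [-0.2, -1.4]]
short (array([5.80396508e+02, 2.93955009e+02, 2.82612992e-01]), array([[-0.2,  0.6],
       [ 0.2, -0.3],
       [-0.6, -0.1],
       [-1.2,  0.3],
       [ 0.9,  0.6],
       [-0.3, -0.2],
       [ 0.2, -0.6],
       [ 1. , -0.3]]))
long (array([377.09481811, 322.14302694,  -0.5303577 ]), array([[-0.7, -0.7],
       [-0.2, -0.5],
       [-0.1,  0. ],
       [-0.1,  0.3],
       [ 0.2,  0.1],
       [ 0.8,  1.2],
       [-0.7,  0.4],
       [-0.1, -0.5],
       [ 0.9, -0.1]]))
```

```bash
cat >> h.py <<'E'
from scipy.spatial.transform import Rotation as Ro
def delta(xyz,psi):
    o=ctrl.get_obs(); c,s=np.cos(psi),np.sin(psi)
    T=np.array([[c,s,0],[s,-c,0],[0,0,-1]]); A=Ro.from_rotvec(o["orientation"]).as_matrix()
    print("ang",Ro.from_matrix(A.T@T).as_rotvec().round(3),"then lin",(T.T@(np.array(xyz)-o["ee_pos"])).round(1),
      "q6",o["qpos"][5].round(2),"t",o["t"],"F",o["ft_force"].round(1),"w",round(o["width"],1),"gf",round(o["grasp_force"],1),"ee",o["ee_pos"].round(1))
F=[571.6,-159.5,.157]
def nest(n,x,z): return world([(x,{3:0,2:-100}[n],z)],F)[0]
E
python3 - <<'E'
from h import *
delta([580.4,294,100],.2826)
E
```

```text
ang [-0.001  0.     0.035] then lin [ 617.3 -744.6  122. ] q6 -0.02 t 0.1 F [0.5 0.7 0.2] w 87.6 gf 0.0 ee [ 195.2 -593.2  222. ]
```

```bash
python3 -m pendant '{"grip":[1,1,1,1,1,1,1,1,1,1,1,1],"linear":[[0,0,0],[24,-29,0],[24,-29,0],[24,-29,0],[24,-29,0],[24,-29,0],[24,-29,0],[24,-29,0],[24,-29,0],[24,-29,0],[24,-29,0],[24,-29,0]],"angular":[[0,0,0.035],[0,0,0],[0,0,0],[0,0,0],[0,0,0],[0,0,0],[0,0,0],[0,0,0],[0,0,0],[0,0,0],[0,0,0],[0,0,0]]}'
python3 -m pendant '{"grip":[1,1,1,1,1,1,1,1,1,1,1,1],"linear":[[24,-29,5],[24,-29,5],[24,-29,5],[24,-29,5],[24,-29,5],[24,-29,10],[24,-29,10],[24,-29,10],[24,-29,10],[24,-29,10],[24,-29,10],[24,-29,10]],"angular":[[0,0,0],[0,0,0],[0,0,0],[0,0,0],[0,0,0],[0,0,0],[0,0,0],[0,0,0],[0,0,0],[0,0,0],[0,0,0],[0,0,0]]}'
python3 - <<'E'
from h import *
delta([580.4,294,100],.2826)
E
```

```text
t: 1.1
ee_pos: [359.9, -211.9, 222.6]
orientation: [-3.11, -0.442, 0.0]
ft_force: [0.3, -0.8, -0.8]
width: 87.8
grasp_force: 0.0
t: 2.1
ee_pos: [539.4, 202.8, 126.8]
orientation: [3.11, 0.443, -0.001]
ft_force: [0.2, -0.5, 0.1]
width: 87.9
grasp_force: 0.0
ang [0.    0.001 0.001] then lin [ 64.8 -76.2  26.8] q6 1.63 t 2.1 F [ 0.2 -0.5  0.1] w 87.9 gf 0.0 ee [539.4 202.8 126.8]
```

```bash
python3 -m pendant '{"grip":[1,1,1,1],"linear":[[26,-30,9],[26,-30,9],[13,-16,9],[0,0,0]],"angular":[[0,0,0],[0,0,0],[0,0,0],[0,0,0]]}'
python3 - <<'E'
from h import *
import cv2
delta([580.4,294,18],.2826)
cv2.imwrite("pics/s1.png",cv2.resize(ctrl.get_image("side")[200:300,230:420,::-1],None,fx=4,fy=4))
E
```

```text
t: 2.43
ee_pos: [581.0, 295.6, 98.6]
orientation: [-3.109, -0.447, 0.001]
ft_force: [-1.2, 0.4, 1.2]
width: 87.9
grasp_force: 0.0
ang [-0.     0.     0.003] then lin [-1.   1.4 80.6] q6 1.74 t 2.4333 F [-1.2  0.4  1.2] w 87.9 gf 0.0 ee [581.  295.6  98.6]
```

View pics/s1.png

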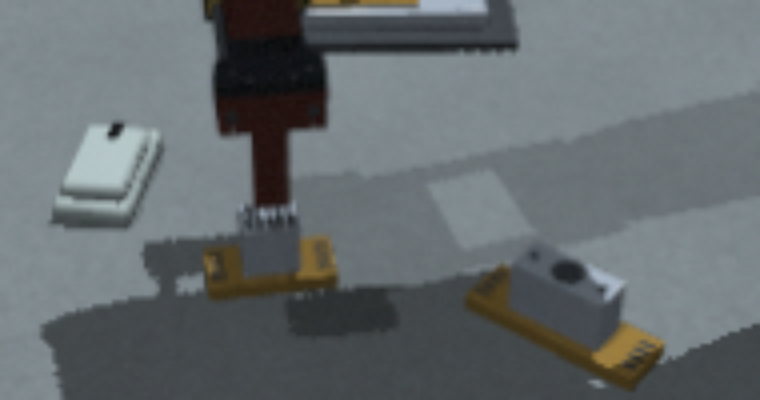

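The side view shows the finger plane (crop 270,180) over the housing's middle (270,240), so the pick pose is right. Next I descend and grip.

```bash
python3 -m pendant '{"grip":[1,1,1,1,1,-1,-1,-1,-1,-1,-1,-1],"linear":[[-1,1,20],[0,0,25],[0,0,25],[0,0,10],[0,0,0],[0,0,0],[0,0,0],[0,0,0],[0,0,0],[0,0,0],[0,0,0],[0,0,0]],"angular":[[0,0,0.003],[0,0,0],[0,0,0],[0,0,0],[0,0,0],[0,0,0],[0,0,0],[0,0,0],[0,0,0],[0,0,0],[0,0,0],[0,0,0]]}'
python3 - <<'E'
from h import *
delta(nest(2,-10,140),.157)
E
```

```text
t: 3.48
ee_pos: [580.0, 290.9, 21.1]
orientation: [-3.111, -0.438, -0.001]
ft_force: [0.5, -0.9, -0.7]
width: 44.9
grasp_force: 0.0
ang [-0.    -0.001  0.123] then lin [ -88.7  543.5 -118.9] q6 1.74 t 3.4833 F [ 0.5 -0.9 -0.7] w 44.9 gf 0.0 ee [580.  290.9  21.1]
```

```bash
python3 -m pendant '{"grip":[-1,-1,-1,-1,-1,-1],"linear":[[0,0,0],[0,0,0],[0,0,0],[0,0,0],[0,0,0],[0,0,0]],"angular":[[0,0,0],[0,0,0],[0,0,0],[0,0,0],[0,0,0],[0,0,0]]}'
python3 - <<'E'
from h import *
delta([580.4,294,18],.2826)
E
```

```text
t: 3.98
ee_pos: [580.1, 291.2, 20.9]
orientation: [-3.11, -0.438, -0.001]
ft_force: [-0.8, 3.2, 3.4]
width: 29.9
grasp_force: 30.0
ang [-0.    -0.001 -0.003] then lin [ 1.1 -2.6  2.9] q6 1.74 t 3.9833 F [-0.8  3.2  3.4] w 29.9 gf 30.0 ee [580.1 291.2  20.9]
```

```bash
python3 -m pendant '{"grip":[-1,-1,-1,-1,-1,-1,-1,-1,-1,-1,-1,-1],"linear":[[0,0,-15],[0,0,-35],[0,0,-35],[0,0,-34],[0,0,0],[-3,20,0],[-6,35,0],[-6,35,0],[-6,35,0],[-6,35,0],[-6,35,0],[-6,35,0]],"angular":[[0,0,0],[0,0,0],[0,0,0],[0,0,0.06],[0,0,0.063],[0,0,0],[0,0,0],[0,0,0],[0,0,0],[0,0,0],[0,0,0],[0,0,0]]}'
python3 -m pendant '{"grip":[-1,-1,-1,-1,-1,-1,-1,-1,-1,-1,-1],"linear":[[-6,35,0],[-6,35,0],[-6,35,0],[-6,35,0],[-6,35,0],[-6,35,0],[-6,35,0],[-6,35,0],[-2,34,0],[0,0,0],[0,0,0]],"angular":[[0,0,0],[0,0,0],[0,0,0],[0,0,0],[0,0,0],[0,0,0],[0,0,0],[0,0,0],[0,0,0],[0,0,0],[0,0,0]]}'
python3 - <<'E'
from h import *
import cv2
delta(nest(2,-10,60),.157)
im=ctrl.get_image("top")[:,:,::-1];cv2.imwrite("pics/t2f.png",im)
cv2.imwrite("pics/t2.png",cv2.resize(im[140:290,290:450],None,fx=4,fy=4,interpolation=cv2.INTER_CUBIC))
E
```

```text
t: 4.98
ee_pos: [576.1, 55.3, 140.0]
orientation: [3.131, 0.246, -0.002]
ft_force: [0.7, -0.1, -2.3]
width: 29.7
grasp_force: 30.0
t: 5.9
ee_pos: [575.8, -262.4, 139.7]
orientation: [-3.132, -0.241, 0.002]
ft_force: [-0.8, 0.4, -1.5]
width: 30.2
grasp_force: 30.0
ang [-0.     0.001 -0.003] then lin [ 2.  -2.3 79.7] q6 0.97 t 5.9 F [-0.8  0.4 -1.5] w 30.2 gf 30.0 ee [ 575.8 -262.4  139.7]
```

View pics/t2.png

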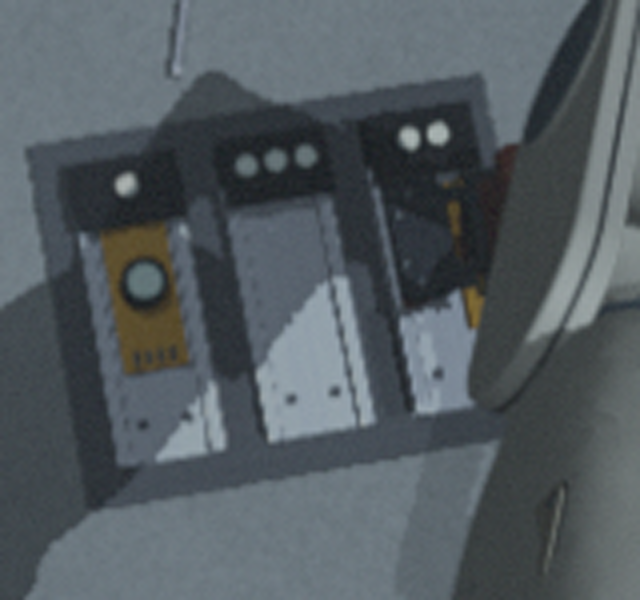

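The top view shows the gripper over nest two, with the arm hiding its right half. The sled's left edge is visible at crop (447,185)–(470,320). I'll lower it to just above the rails and check against predicted edges.

```bash
python3 -m pendant '{"grip":[-1,-1,-1,-1,-1,-1],"linear":[[2,-2,20],[0,0,25],[0,0,25],[0,0,14],[0,0,0],[0,0,0]],"angular":[[0,0,-0.003],[0,0,0],[0,0,0],[0,0,0],[0,0,0],[0,0,0]]}'
python3 - <<'E'
from h import *
import cv2
delta(nest(2,-10,60),.157)
a=ctrl.get_image("top")[:,:,::-1]; b=ctrl.get_image("side")[:,:,::-1]
z=ctrl.get_obs()["ee_pos"][2]-20.9
A=cv2.resize(a[165:260,370:440],None,fx=6,fy=6,interpolation=cv2.INTER_CUBIC)
B=cv2.resize(b[150:225,280:365],None,fx=4.5,fy=4.5,interpolation=cv2.INTER_CUBIC)
for im,n,s,o in((A,"top",6,(370,165)),(B,"side",4.5,(280,150))):
    q=world([(x,y-100,z+12) for x,y in((35,22),(35,-22),(-55,-22),(-55,22))],F)
    p=((proj(q,n)+.5-np.array(o))*s-.5).astype(int); cv2.polylines(im,[p],True,(0,255,0),1)
H=max(A.shape[0],B.shape[0]); P=lambda i:cv2.copyMakeBorder(i,0,H-i.shape[0],0,0,0)
cv2.imwrite("pics/c3.png",np.hstack([P(A),P(B)])[:600])
E
```

```text
t: 6.45
ee_pos: [578.1, -257.1, 55.4]
orientation: [-3.13, -0.252, 0.003]
ft_force: [1.0, -0.3, -2.6]
width: 29.6
grasp_force: 30.0
ang [-0.001  0.002  0.004] then lin [-1.1  2.6 -4.6] q6 0.97 t 6.45 F [ 1.  -0.3 -2.6] w 29.6 gf 30.0 ee [ 578.1 -257.1   55.4]
```

View pics/c3.png

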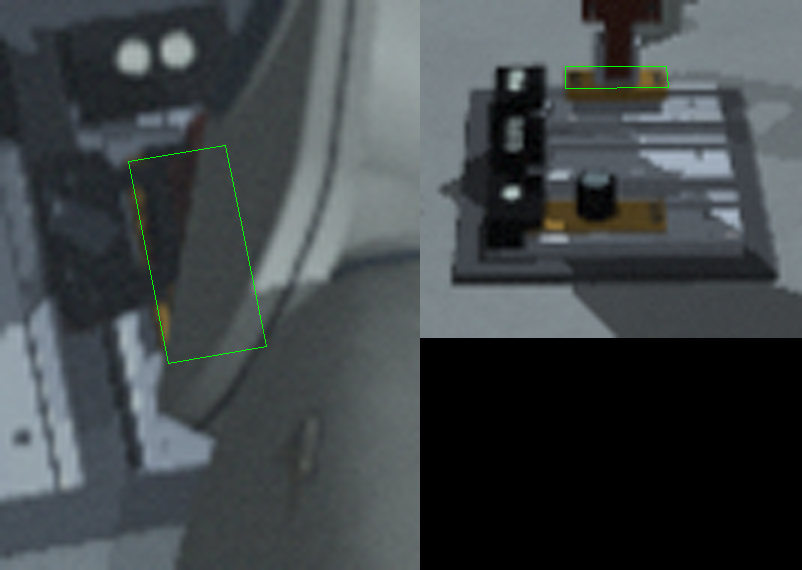

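Top view: the sled's left edge (crop 135,190 to 165,330) lies on the predicted line within about 1 px. In the side view both ends match too (567 and 668). The measured pose seems to wander a little, so I'll average it.

```bash
for i in 1 2 3 4; do python3 -m pendant '{"grip":[-1],"linear":[[0,0,0]],"angular":[[0,0,0]]}' | grep ee_pos; done
python3 - <<'E'
from h import *
delta(nest(2,-10,39),.157)
E
```

```text
ee_pos: [579.6, -258.4, 57.3]
ee_pos: [579.4, -258.5, 57.1]
ee_pos: [579.1, -258.5, 56.8]
ee_pos: [578.8, -258.4, 56.4]
ang [ 0.001 -0.001  0.003] then lin [-1.7  1.2 17.4] q6 0.97 t 6.8833 F [ 0.5  0.3 -2.6] w 29.6 gf 30.0 ee [ 578.8 -258.4   56.4]
```

```bash
python3 -m pendant '{"grip":[-1,-1,-1,-1,-1,-1],"linear":[[0,1,4],[0,0,4],[0,0,4],[0,0,4],[0,0,0],[0,0,0]],"angular":[[0,0,0],[0,0,0],[0,0,0],[0,0,0],[0,0,0],[0,0,0]]}'
python3 -m pendant '{"grip":[-1,-1,-1],"linear":[[0,0,1],[0,0,1],[0,0,0]],"angular":[[0,0,0],[0,0,0],[0,0,0]]}'
```

```text
t: 7.38
ee_pos: [578.3, -259.0, 39.0]
orientation: [-3.131, -0.251, 0.001]
ft_force: [0.9, 0.3, -1.9]
width: 29.7
grasp_force: 30.0
t: 7.63
ee_pos: [578.7, -259.2, 37.6]
orientation: [3.132, 0.251, -0.0]
ft_force: [1.0, 0.3, -2.0]
width: 30.0
grasp_force: 30.0
```

```bash
for i in 1 2 3 4; do python3 -m pendant '{"grip":[-1,-1],"linear":[[0,0,1],[0,0,0]],"angular":[[0,0,0],[0,0,0]]}' | grep -E "ee_pos|ft"; done
```

```text
ee_pos: [578.8, -259.3, 37.0]
ft_force: [-1.1, -0.5, 0.7]
ee_pos: [578.9, -259.3, 37.0]
ft_force: [-3.7, 2.1, 8.5]
ee_pos: [578.9, -259.3, 36.9]
ft_force: [-6.2, 2.5, 17.3]
ee_pos: [578.9, -259.3, 36.9]
ft_force: [-9.2, 3.2, 26.0]
```

```bash
python3 -m pendant '{"grip":[-1,-1,-1,-1,-1,-1,-1,-1,-1,-1,-1,-1],"linear":[[0,0,-3],[0,0,0],[3,0,0],[3,0,0],[3,0,0],[3,0,0],[3,0,0],[3,0,0],[3,0,0],[3,0,0],[3,0,0],[0,0,0]],"angular":[[0,0,0],[0,0,0],[0,0,0],[0,0,0],[0,0,0],[0,0,0],[0,0,0],[0,0,0],[0,0,0],[0,0,0],[0,0,0],[0,0,0]]}'
python3 - <<'E'
from h import *
delta(nest(2,25,37),.157)
E
```

```text
t: 9.3
ee_pos: [605.1, -255.1, 36.9]
orientation: [-3.132, -0.251, 0.002]
ft_force: [-4.7, -0.7, 7.2]
width: 29.7
grasp_force: 30.0
ang [-0.     0.001  0.003] then lin [ 6.9  0.3 -0.1] q6 0.99 t 9.3 F [-4.7 -0.7  7.2] w 29.7 gf 30.0 ee [ 605.1 -255.1   36.9]
```

Slid 27 mm with only friction force. About 7 mm is left, so I push on in small steps.

```bash
python3 -m pendant '{"grip":[-1,-1,-1],"linear":[[2,0,0],[2,0,0],[0,0,0]],"angular":[[0,0,0],[0,0,0],[0,0,0]]}' | grep -E "ee_pos|ft"
for i in 1 2 3 4 5 6; do python3 -m pendant '{"grip":[-1,-1],"linear":[[1,0,0],[0,0,0]],"angular":[[0,0,0],[0,0,0]]}' | grep -E "ee_pos|ft"; done
```

```text
ee_pos: [608.7, -254.5, 37.0]
ft_force: [-6.7, -0.8, 8.0]
ee_pos: [609.3, -254.4, 37.0]
ft_force: [-7.5, -0.4, 9.4]
ee_pos: [610.3, -254.3, 37.0]
ft_force: [-7.3, -0.8, 9.3]
ee_pos: [610.9, -254.1, 37.0]
ft_force: [-8.5, -0.5, 11.1]
ee_pos: [611.0, -254.1, 37.1]
ft_force: [-12.7, -2.3, 13.4]
ee_pos: [611.0, -254.1, 37.1]
ft_force: [-14.7, -3.4, 17.1]
ee_pos: [611.1, -254.1, 37.2]
ft_force: [-19.1, -3.8, 19.9]
```

It stopped at nest x≈24.5 (home is 25) with rising force, so it's against the stop. I ease the vertical load, keep light forward pressure, and open.

```bash
python3 -m pendant '{"grip":[-1,-1,0.2,0.2,0.2,0.2,0.2,0.2,0.2],"linear":[[-1,0,-1],[0,0,-1],[0,0,0],[0,0,0],[0,0,0],[0,0,0],[0,0,0],[0,0,0],[0,0,0]],"angular":[[0,0,0],[0,0,0],[0,0,0],[0,0,0],[0,0,0],[0,0,0],[0,0,0],[0,0,0],[0,0,0]]}'
```

```text
t: 11.3
ee_pos: [614.4, -253.4, 38.7]
orientation: [3.132, 0.251, 0.0]
ft_force: [-0.2, 0.3, 0.6]
width: 52.7
grasp_force: 0.0
```

```bash
python3 -m pendant '{"grip":[0.2,0.2,0.2,0.2,0.2,0.2,0.2],"linear":[[0,0,-10],[0,0,-25],[0,0,-35],[0,0,-35],[0,0,-35],[0,0,0],[0,0,0]],"angular":[[0,0,0],[0,0,0],[0,0,0],[0,0,0],[0,0,0],[0,0,0],[0,0,0]]}'
python3 - <<'E'
from h import *
delta([377.1,322.1,130],-.5304+np.pi)
E
```

```text
t: 11.88
ee_pos: [615.8, -254.1, 182.2]
orientation: [3.129, 0.251, 0.008]
ft_force: [-0.3, 0.4, -0.5]
width: 52.6
grasp_force: 0.0
ang [ 7.000e-03  2.000e-03 -2.451e+00] then lin [497.4 376.3  52.2] q6 1.0 t 11.8833 F [-0.3  0.4 -0.5] w 52.6 gf 0.0 ee [ 615.8 -254.1  182.2]
```

```bash
python3 -m pendant '{"grip":[1,1,1,1,1,1,1,1,1,1],"linear":[[0,0,0],[0,0,0],[0,0,0],[0,0,0],[0,0,0],[0,0,0],[0,0,0],[0,0,0],[0,0,0],[0,0,0]],"angular":[[0,0,-0.1225],[0,0,-0.1225],[0,0,-0.1225],[0,0,-0.1225],[0,0,-0.1225],[0,0,-0.1225],[0,0,-0.1225],[0,0,-0.1225],[0,0,-0.1225],[0,0,-0.1225]]}'
python3 -m pendant '{"grip":[1,1,1,1,1,1,1,1,1,1,1],"linear":[[0,0,0],[0,0,0],[0,0,0],[0,0,0],[0,0,0],[0,0,0],[0,0,0],[0,0,0],[0,0,0],[0,0,0],[0,0,0]],"angular":[[0,0,-0.1225],[0,0,-0.1225],[0,0,-0.1225],[0,0,-0.1225],[0,0,-0.1225],[0,0,-0.1225],[0,0,-0.1225],[0,0,-0.1225],[0,0,-0.1225],[0,0,-0.1225],[0,0,0]]}'
python3 - <<'E'
from h import *
import cv2
delta([377.1,322.1,130],-.5304+np.pi)
a=ctrl.get_image("top")[:,:,::-1]; b=ctrl.get_image("side")[:,:,::-1]
A=cv2.resize(a[155:260,290:430],None,fx=4,fy=4,interpolation=cv2.INTER_CUBIC)
B=cv2.resize(a[255:320,155:210],None,fx=4,fy=4,interpolation=cv2.INTER_CUBIC)
q=world([(x,y-100,28) for x,y in((70,22),(70,-22),(-20,-22),(-20,22))],F)
p=((proj(q)+.5-np.array((290,155)))*4-.5).astype(int); cv2.polylines(A,[p],True,(0,255,0),1)
for z,l,w in((12,65,22),(52,35,15)):
  q=world([(l,w,z),(l,-w,z),(-l,-w,z),(-l,w,z)],[377.1,322.1,-.5304])
  p=((proj(q)+.5-np.array((155,255)))*4-.5).astype(int); cv2.polylines(B,[p],True,(0,255,0),1)
B=cv2.copyMakeBorder(B,0,A.shape[0]-B.shape[0],0,0,0)
cv2.imwrite("pics/c4.png",np.hstack([A,B]))
E
```

```text
t: 12.72
ee_pos: [613.1, -253.0, 176.9]
orientation: [-2.41, -2.011, 0.002]
ft_force: [-0.9, -0.6, -0.5]
width: 87.7
grasp_force: 0.0
t: 13.63
ee_pos: [613.2, -253.0, 177.0]
orientation: [-0.818, -3.03, -0.001]
ft_force: [0.3, -0.0, 0.4]
width: 87.9
grasp_force: 0.0
ang [-0.    -0.003  0.003] then lin [494.6 376.7  47. ] q6 -1.45 t 13.6333 F [ 0.3 -0.   0.4] w 87.9 gf 0.0 ee [ 613.2 -253.   177. ]
```

View pics/c4.png

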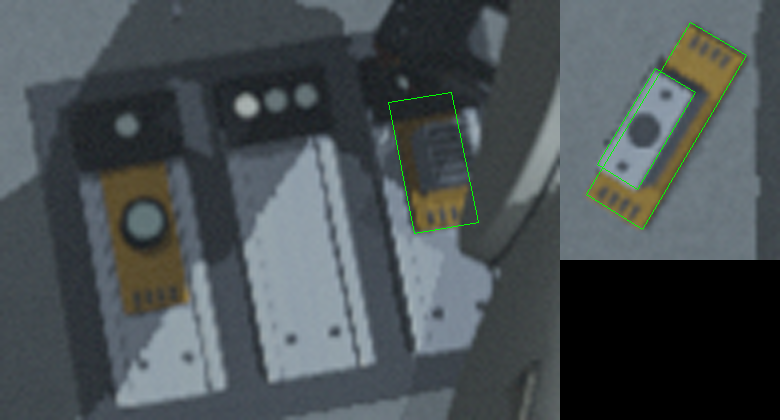

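The short carrier's trailing edge (crop 415–475, 230) lies on the predicted home outline. The long carrier's outline fits as well. On to the long carrier.

```bash
python3 -m pendant '{"grip":[1,1,1,1,1,1,1,1,1],"linear":[[15,11,0],[29,22,0],[29,22,0],[29,22,0],[29,22,0],[29,22,0],[29,22,0],[29,22,0],[29,22,0]],"angular":[[0,0,0],[0,0,0],[0,0,0],[0,0,0],[0,0,0],[0,0,0],[0,0,0],[0,0,0],[0,0,0]]}'
python3 -m pendant '{"grip":[1,1,1,1,1,1,1,1,1,1,1],"linear":[[29,22,5],[29,22,5],[29,22,5],[29,22,5],[29,22,5],[29,22,5],[29,22,5],[29,22,5],[15,13,7],[0,0,0],[0,0,0]],"angular":[[0,0,0],[0,0,0],[0,0,0],[0,0,0],[0,0,0],[0,0,0],[0,0,0],[0,0,0],[0,0,0],[0,0,0],[0,0,0]]}'
python3 - <<'E'
from h import *
delta([377.1,322.1,19],-.5304+np.pi)
E
```

```text
t: 14.48
ee_pos: [494.9, 34.3, 178.4]
orientation: [-0.832, -3.029, 0.0]
ft_force: [-0.1, 0.7, 0.6]
width: 88.1
grasp_force: 0.0
t: 15.4
ee_pos: [378.2, 321.4, 131.1]
orientation: [-0.825, -3.03, 0.002]
ft_force: [-0.5, -1.4, -0.1]
width: 88.0
grasp_force: 0.0
ang [-0.001 -0.    -0.001] then lin [  1.3   0.  112.1] q6 -0.36 t 15.4 F [-0.5 -1.4 -0.1] w 88.0 gf 0.0 ee [378.2 321.4 131.1]
```

```bash
python3 -m pendant '{"grip":[1,1,1,1,1,1,-1,-1,-1,-1,-1,-1],"linear":[[1,0,25],[0,0,30],[0,0,30],[0,0,20],[0,0,7],[0,0,0],[0,0,0],[0,0,0],[0,0,0],[0,0,0],[0,0,0],[0,0,0]],"angular":[[0,0,0],[0,0,0],[0,0,0],[0,0,0],[0,0,0],[0,0,0],[0,0,0],[0,0,0],[0,0,0],[0,0,0],[0,0,0],[0,0,0]]}'
python3 -m pendant '{"grip":[-1,-1,-1,-1,-1,-1,-1],"linear":[[0,0,0],[0,0,0],[0,0,0],[0,0,0],[0,0,0],[0,0,0],[0,0,0]],"angular":[[0,0,0],[0,0,0],[0,0,0],[0,0,0],[0,0,0],[0,0,0],[0,0,0]]}'
python3 - <<'E'
from h import *
delta([377.1,322.1,150],.157+np.pi)
delta(nest(3,-30,150),.157+np.pi)
E
```

```text
t: 16.4
ee_pos: [378.5, 321.9, 20.3]
orientation: [0.825, 3.031, 0.001]
ft_force: [-0.2, 1.1, 0.3]
width: 51.5
grasp_force: 0.0
t: 16.98
ee_pos: [378.5, 322.0, 19.8]
orientation: [0.825, 3.031, 0.001]
ft_force: [0.5, 2.2, 1.1]
width: 29.9
grasp_force: 30.0
ang [ 0.001  0.001 -0.689] then lin [   1.4    0.4 -130.2] q6 -0.36 t 16.9833 F [0.5 2.2 1.1] w 29.9 gf 30.0 ee [378.5 322.   19.8]
ang [ 0.001  0.001 -0.689] then lin [ -85.4 -505.7 -130.2] q6 -0.36 t 16.9833 F [0.5 2.2 1.1] w 29.9 gf 30.0 ee [378.5 322.   19.8]
```

```bash
python3 -m pendant '{"grip":[-1,-1,-1,-1,-1,-1,-1,-1,-1,-1,-1,-1],"linear":[[0,0,-15],[0,0,-30],[0,0,-35],[0,0,-35],[0,0,-15],[0,0,0],[0,0,0],[0,0,0],[0,0,0],[0,0,0],[0,0,0],[0,0,0]],"angular":[[0,0,0],[0,0,0],[0,0,0],[0,0,0],[0,0,-0.07],[0,0,-0.11],[0,0,-0.11],[0,0,-0.11],[0,0,-0.11],[0,0,-0.11],[0,0,-0.07],[0,0,0]]}'
python3 -m pendant '{"grip":[-1,-1,-1,-1,-1,-1,-1,-1],"linear":[[-3,-17,0],[-6,-34,0],[-6,-34,0],[-6,-34,0],[-6,-34,0],[-6,-34,0],[-6,-34,0],[-6,-34,0]],"angular":[[0,0,0],[0,0,0],[0,0,0],[0,0,0],[0,0,0],[0,0,0],[0,0,0],[0,0,0]]}'
python3 -m pendant '{"grip":[-1,-1,-1,-1,-1,-1,-1,-1,-1,-1],"linear":[[-6,-34,0],[-6,-34,0],[-6,-34,0],[-6,-34,0],[-6,-34,0],[-5,-34,0],[-5,-30,0],[-2,-15,0],[0,0,0],[0,0,0]],"angular":[[0,0,0],[0,0,0],[0,0,0],[0,0,0],[0,0,0],[0,0,0],[0,0,0],[0,0,0],[0,0,0],[0,0,0]]}'
python3 - <<'E'
from h import *
delta(nest(3,-30,55),.157+np.pi)
E
```

```text
t: 17.98
ee_pos: [377.4, 320.8, 149.0]
orientation: [0.252, -3.13, 0.002]
ft_force: [0.7, 0.2, -1.9]
width: 30.4
grasp_force: 30.0
t: 18.65
ee_pos: [462.4, 75.1, 149.4]
orientation: [0.244, -3.131, 0.0]
ft_force: [-0.2, 1.0, -2.6]
width: 29.8
grasp_force: 30.0
t: 19.48
ee_pos: [542.7, -162.3, 149.0]
orientation: [0.243, -3.13, -0.002]
ft_force: [0.0, 0.2, -2.5]
width: 29.9
grasp_force: 30.0
ang [ 0.001 -0.002 -0.002] then lin [ 1.  -1.7 94. ] q6 -2.04 t 19.4833 F [ 0.   0.2 -2.5] w 29.9 gf 30.0 ee [ 542.7 -162.3  149. ]
```

```bash
python3 -m pendant '{"grip":[-1,-1,-1,-1,-1,-1,-1],"linear":[[1,-1,20],[0,0,25],[0,0,25],[0,0,24],[0,0,0],[0,0,0],[0,0,0]],"angular":[[0,0,0],[0,0,0],[0,0,0],[0,0,0],[0,0,0],[0,0,0],[0,0,0]]}'
python3 - <<'E'
from h import *
import cv2
delta(nest(3,-30,38),.157+np.pi)
o=ctrl.get_obs(); z=o["ee_pos"][2]-19.8
a=ctrl.get_image("top")[:,:,::-1]; b=ctrl.get_image("side")[:,:,::-1]
A=cv2.resize(a[165:260,330:420],None,fx=5,fy=5,interpolation=cv2.INTER_CUBIC)
B=cv2.resize(b[150:225,280:365],None,fx=4,fy=4,interpolation=cv2.INTER_CUBIC)
for im,n,s,of in((A,"top",5,(330,165)),(B,"side",4,(280,150))):
    q=world([(x,y,z+12) for x,y in((35,22),(35,-22),(-95,-22),(-95,22))],F)
    p=((proj(q,n)+.5-np.array(of))*s-.5).astype(int); cv2.polylines(im,[p],True,(0,255,0),1)
B=cv2.copyMakeBorder(B,0,A.shape[0]-B.shape[0],0,0,0)
cv2.imwrite("pics/c5.png",np.hstack([A,B]))
E
```

```text
t: 20.07
ee_pos: [543.0, -162.7, 56.6]
orientation: [-0.249, 3.131, -0.0]
ft_force: [0.4, 0.2, -2.1]
width: 29.6
grasp_force: 30.0
ang [-0.     0.     0.002] then lin [ 1.3 -1.4 18.6] q6 -2.04 t 20.0667 F [ 0.4  0.2 -2.1] w 29.6 gf 30.0 ee [ 543.  -162.7   56.6]
```

View pics/c5.png

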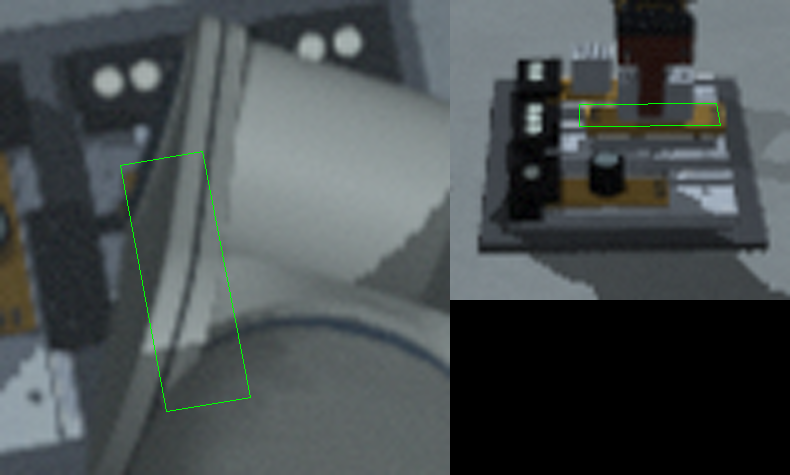

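Side view: the sled ends are at (583–726) against the predicted (580–720), i.e. about 3 mm back from the stop with its width on the line. That's fine for the channel, so I lower with a 3 mm forward shift.

```bash
python3 -m pendant '{"grip":[-1,-1,-1,-1,-1,-1],"linear":[[-3,-1,4],[0,0,4],[0,0,4],[0,0,4],[0,0,0],[0,0,0]],"angular":[[0,0,0],[0,0,0],[0,0,0],[0,0,0],[0,0,0],[0,0,0]]}' | grep -E "ee_pos|ft"
for i in 1 2 3 4 5; do python3 -m pendant '{"grip":[-1,-1],"linear":[[0,0,1],[0,0,0]],"angular":[[0,0,0],[0,0,0]]}' | grep -E "ee_pos|ft"; done
```

```text
ee_pos: [545.4, -164.0, 39.2]
ft_force: [-0.1, 0.5, -3.0]
ee_pos: [545.8, -164.1, 38.6]
ft_force: [-0.6, -0.6, -3.5]
ee_pos: [545.8, -164.1, 37.6]
ft_force: [0.0, -0.1, -2.9]
ee_pos: [545.8, -164.0, 36.6]
ft_force: [-0.6, -0.4, -2.4]
ee_pos: [546.0, -164.1, 35.8]
ft_force: [-0.0, 0.4, -0.3]
ee_pos: [546.0, -164.1, 35.8]
ft_force: [-3.0, 1.0, 10.3]
```

```bash
python3 -m pendant '{"grip":[-1,-1,-1,-1,-1,-1,-1,-1,-1,-1,-1],"linear":[[0,0,-0.7],[-3,0,0],[-3,0,0],[-3,0,0],[-3,0,0],[-3,0,0],[-3,0,0],[-3,0,0],[-3,0,0],[-2,0,0],[0,0,0]],"angular":[[0,0,0],[0,0,0],[0,0,0],[0,0,0],[0,0,0],[0,0,0],[0,0,0],[0,0,0],[0,0,0],[0,0,0],[0,0,0]]}'| grep -E "ee_pos|ft"
for i in 1 2 3 4; do python3 -m pendant '{"grip":[-1,-1],"linear":[[-1,0,0],[0,0,0]],"angular":[[0,0,0],[0,0,0]]}' | grep -E "ee_pos|ft"; done
python3 - <<'E'
from h import *
delta(nest(3,5,35.8),.157+np.pi)
E
```

```text
ee_pos: [571.2, -160.0, 35.8]
ft_force: [-4.1, 0.1, 5.7]
ee_pos: [571.7, -159.9, 35.8]
ft_force: [-5.3, -0.3, 8.4]
ee_pos: [572.7, -159.8, 35.8]
ft_force: [-6.5, -0.6, 6.9]
ee_pos: [573.7, -159.6, 35.8]
ft_force: [-6.1, -0.8, 8.8]
ee_pos: [574.7, -159.4, 35.8]
ft_force: [-6.2, -1.2, 8.4]
ang [ 0.    -0.002  0.001] then lin [-2.   0.4 -0. ] q6 -2.02 t 23.0833 F [-6.2 -1.2  8.4] w 29.8 gf 30.0 ee [ 574.7 -159.4   35.8]
```

```bash
for i in 1 2 3 4 5 6 7; do python3 -m pendant '{"grip":[-1,-1],"linear":[[-1,0,0],[0,0,0]],"angular":[[0,0,0],[0,0,0]]}' | grep -E "ee_pos|ft"; done
```

```text
ee_pos: [575.7, -159.3, 35.8]
ft_force: [-6.7, -0.2, 7.7]
ee_pos: [576.6, -159.1, 35.8]
ft_force: [-6.1, -0.9, 8.0]
ee_pos: [577.7, -159.0, 35.9]
ft_force: [-5.9, -1.3, 8.4]
ee_pos: [578.6, -158.8, 35.8]
ft_force: [-6.1, -0.6, 7.6]
ee_pos: [579.6, -158.7, 35.8]
ft_force: [-6.0, -1.4, 7.4]
ee_pos: [580.6, -158.5, 35.8]
ft_force: [-5.9, -1.2, 8.0]
ee_pos: [581.5, -158.3, 35.8]
ft_force: [-5.3, 0.0, 8.1]
```

```bash
for i in 1 2 3 4; do python3 -m pendant '{"grip":[-1,-1],"linear":[[-1,0,0],[0,0,0]],"angular":[[0,0,0],[0,0,0]]}' | grep -E "ee_pos|ft|wid"; done
python3 - <<'E'
from h import *
import cv2
delta(nest(3,5,35.8),.157+np.pi)
b=ctrl.get_image("side")[:,:,::-1]
B=cv2.resize(b[150:225,280:375],None,fx=8,fy=8,interpolation=cv2.INTER_CUBIC)
q=world([(x,y,28) for x,y in((70,22),(70,-22),(-60,-22),(-60,22))],F)
p=((proj(q,"side")+.5-np.array((280,150)))*8-.5).astype(int); cv2.polylines(B,[p],True,(0,255,0),1)
cv2.imwrite("pics/c6.png",B)
E
```

```text
ee_pos: [581.5, -158.3, 35.8]
ft_force: [-9.9, -1.1, 11.4]
width: 29.8
ee_pos: [581.6, -158.3, 35.8]
ft_force: [-13.5, -3.2, 14.1]
width: 30.3
ee_pos: [581.7, -158.2, 35.8]
ft_force: [-15.8, -5.0, 16.6]
width: 29.9
ee_pos: [581.8, -158.2, 35.7]
ft_force: [-19.3, -5.2, 17.0]
width: 30.0
ang [ 0.002 -0.009  0.002] then lin [ 5.3  0.3 -0.1] q6 -2.01 t 24.9167 F [-19.3  -5.2  17. ] w 30.0 gf 30.0 ee [ 581.8 -158.2   35.7]
```

View pics/c6.png

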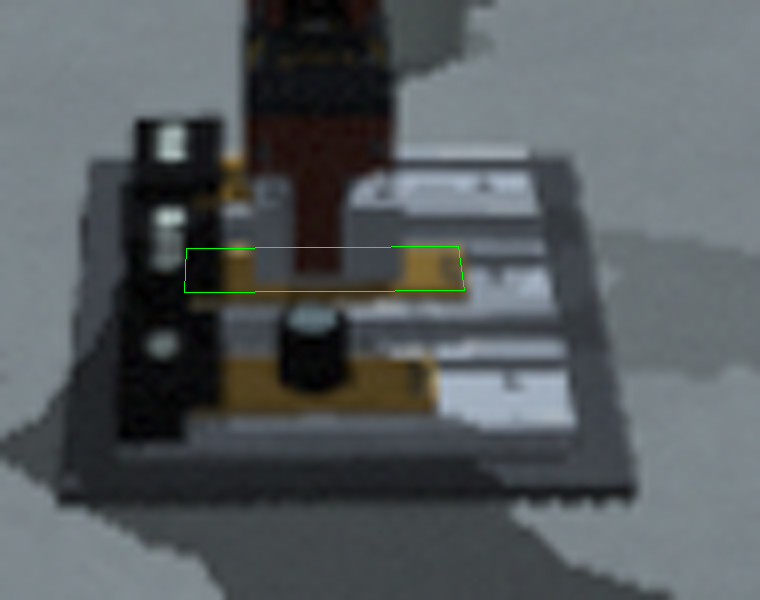

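The sled's trailing end (468,270) lies on the predicted home line (462), the leading end is under the bridge, and the force has built up. The carrier is home, so I release and back off.

```bash
python3 -m pendant '{"grip":[-1,-1,0.2,0.2,0.2,0.2,0.2,0.2,0.2],"linear":[[1,0,-0.7],[0,0,-0.7],[0,0,0],[0,0,0],[0,0,0],[0,0,0],[0,0,0],[0,0,0],[0,0,0]],"angular":[[0,0,0],[0,0,0],[0,0,0],[0,0,0],[0,0,0],[0,0,0],[0,0,0],[0,0,0],[0,0,0]]}'
python3 -m pendant '{"grip":[0.2,0.2,0.2,0.2,0.2,0.2,0.2],"linear":[[0,0,-10],[0,0,-25],[0,0,-35],[0,0,-35],[0,0,-35],[0,0,-20],[0,0,0]],"angular":[[0,0,0],[0,0,0],[0,0,0],[0,0,0],[0,0,0],[0,0,0],[0,0,0]]}'
python3 -m pendant '{"grip":[0.2,0.2,0.2,0.2,0.2,0.2,0.2,0.2,0.2],"linear":[[0,20,0],[0,38,0],[0,38,0],[0,38,0],[0,38,0],[0,38,0],[0,38,0],[0,20,0],[0,0,0]],"angular":[[0,0,0],[0,0,0],[0,0,0],[0,0,0],[0,0,0],[0,0,0],[0,0,0],[0,0,0],[0,0,0]]}'
python3 - <<'E'
from h import *
import cv2
a=ctrl.get_image("top")[:,:,::-1]
A=cv2.resize(a[155:270,290:430],None,fx=5,fy=5,interpolation=cv2.INTER_CUBIC)
for y,l in((0,130),(-100,90)):
    q=world([(70,y+22,28),(70,y-22,28),(70-l,y-22,28),(70-l,y+22,28)],F)
    p=((proj(q)+.5-np.array((290,155)))*5-.5).astype(int); cv2.polylines(A,[p],True,(0,255,0),1)
cv2.imwrite("pics/c7.png",A)
E
```

```text
t: 25.72
ee_pos: [585.5, -157.7, 36.8]
orientation: [-0.248, 3.132, -0.0]
ft_force: [-0.3, 0.1, 1.1]
width: 52.7
grasp_force: 0.0
t: 26.3
ee_pos: [588.3, -158.6, 203.0]
orientation: [-0.248, 3.123, -0.005]
ft_force: [-0.1, -0.6, -0.1]
width: 52.7
grasp_force: 0.0
t: 27.05
ee_pos: [541.8, 110.3, 196.5]
orientation: [0.254, -3.13, -0.001]
ft_force: [-0.3, -0.8, -0.3]
width: 52.8
grasp_force: 0.0
```

View pics/c7.png

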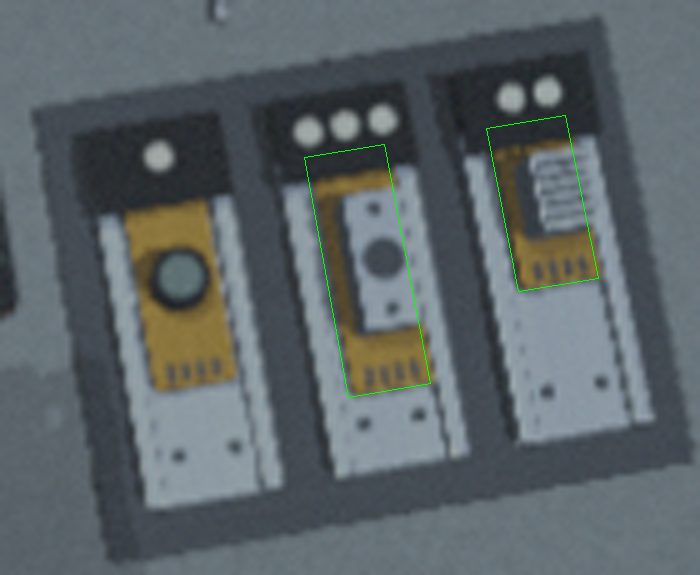

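Both carriers lie flat in their channels, with trailing edges on the predicted home lines: long at (350,395)–(430,383), short at (520,290)–(598,278). Nest one is unchanged.

```bash
python3 -c "
from workcell import ctrl
print(ctrl.close_job())"
```

```text
the job is handed in; nothing more can be done
None
```

The short carrier went fully home in nest two first, then the long carrier in nest three; both are released, nothing else was moved, and I handed the job in at about 27 s.

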